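Run the inspection slide home under the microscope

TASK

On the inspection slide, press the carriage's black lock button down with a fingertip and keep it held down all the way while you push the carriage along the rail until it is fully home against the end stop at the microscope end. Then let the button come back up so that the carriage is locked there, and move clear. Pick nothing up, and leave the things lying around the slide where they are.

Things in the scene. Friction and masses are not known exactly. Their poses are not given: they have to be found in the camera images.
- carriage (a joint): carriage of the inspection slide: aluminium deck 100 mm wide, 200 mm long, with a clamped green circuit board on its microscope half. Position along the rail, m: starts at 0.01 to 0.08, grows along slide_base +y, 0.180 = fully home against the end stop under the microscope. Unlocked, it drags with 2 to 4 N; locked, a pin in a ladder strip holds it (up to 3 mm of play)
- lock_button (a joint): the lock button: black square cap 36 x 36 mm, flat top, riding on the carriage at the end away from the microscope. Travel, m: 0 = up (locked), free from 0.005, 0.007 = fully down; let go anywhere, it locks again. It starts to move at 3 N, is fully down at 5.5 N, and springs up by itself when let go
- button_top (a point): centre of the lock button's top face, 56 mm above the bench when up, 49 mm fully down (deck around it: 44 mm). It moves with the carriage; axes as slide_base. With the carriage home it lies 21 mm from slide_base's origin along +y, clear of the microscope
- tab_top (a point): middle of the top edge of the upright aluminium push tab fixed on the carriage behind the button (side away from the microscope): 44 mm wide across the rail, 6 mm thick, top edge 74 mm above the bench, face 22 mm from the button's centre. A fingertip on the button may bear back against it
- clamp_screw (a point): top of a round steel clamp screw on the carriage's deck, 18 mm across, 16 mm tall, 57 mm ahead of the button's centre and 35 mm to slide_base +x; not used
- stop_face (a point): centre of the inner face of the end stop, 44 mm above the bench; the carriage's leading edge comes to it at 0.180
- scope (a point): centre of the underside of the microscope head (round, 54 mm across, 170 to 293 mm above the bench) that hangs over the rail. Its column, 22 mm thick, 272 mm tall, stands 95 mm to slide_base +x and 13 mm to +y of here
- slide_base: the fixed slide: aluminium bed 110 mm wide (its x), 420 mm long (its y), bolted to the bench at varying place and yaw. Origin: centre of its underside, at bench height. Its +y is the sliding direction, towards the end stop and the microscope
- tweezers: bystander: closed steel tweezers lying flat, about 145 x 8 x 6 mm; origin at its underside
- flux_jar: bystander: small amber glass jar with a white cap, 40 mm across, 55 mm tall; origin at its underside
- solder_reel: bystander: white solder reel standing on its flange, 52 mm across, 34 mm tall; origin at its underside
- screwdriver: bystander: grey-handled screwdriver lying flat, 150 mm long; origin at its underside
- fan: bystander: black square cooling fan lying flat, 50 x 50 x 26 mm; origin at its underside
- screw_dish: bystander: round steel dish, 60 mm across, 22 mm tall; origin at its underside

How it is judged:
By the outcome, as a careful person would: the job done as asked, in the order asked, and still so for the second after the job is handed in, with the robot touching nothing.
It also fails if it takes over 38 s, if anything falls off the work surface, if the arm or the gripper's body presses on something with over 40 N, if the wrist force passes 120 N, or if a joint passes its speed limit or range.

ROBOT

A 6-joint arm with a two-finger parallel gripper is mounted at the origin on the work surface. World frame = base frame: x ahead of the robot, y to its left, z up, the work surface at z = 0. Lengths are in m, angles in rad, forces in N, time in s.
With the tool pointing down it reaches from about 0.35 to 0.975 m from the base axis. Payload 4.9 kg.
Tool frame: the origin (TCP) lies on the mounting face of the last link; the fingertips stand 173 mm ahead of it and the grasp point (between the pads) lies 155 mm ahead of it; z points along the fingers, y is the direction in which the jaws open and shut (so a half turn about z gives the same grasp; the last joint's range is limited). The gripper opens to 85 mm and grips with 20 to 120 N. Pads are 22 mm wide; open, the fingers measure 114 mm over their backs; the gripper's body (76 mm by 85 mm) begins 54 mm behind the grasp point. The pads swing forward as they close: fully open they stand 13 mm farther back than shut.
Start: joints at [-1.422, 0.053, 1.613, -0, 1.476, -0.119], TCP at [0.165, -0.603, 0.405] pointing down, gripper open.
Joint ranges: [-3.01, 3.01], [-1.01, 2.22], [0.06, 2.58], [-1.02, 4.17], [0.09, 2.62], [-3.14, 3.14]. Speed limits (rad/s): [2.57, 2.57, 3.14, 3.14, 3.14, 3.14].

INTERFACE

Orientations are given as a unit quaternion [w, x, y, z].
In Python, from plant import manip gives the robot as it stands.
- The arm moves only by the tool play_rows, never from a script. Its argument "increments" is a list of rows, each an object with "offset": the shift along the tool's x, y, z in mm, a list of three; "twist": the turn about the tool's z in rad; "grip": the opening, from 0 (shut) to 1 (fully open). In form: [{"offset": [dx, dy, dz], "twist": twist, "grip": grip}, ...]. A call has 1 to 5 rows; each row is the pose to reach, as a shift and turn from the pose commanded when the call began, along the tool's axes at that moment; what a row does not reach only later rows make up. A row lasts 1/12 s, in which the tool goes at most 41.7 mm and 7.16 degrees, less where a joint would pass 70% of its speed; a pose out of reach is approached as far as the arm can. A call with a gripper value outside its range is refused whole. The fingers move at their own pace and stop on an object; the grip force is fixed at half the most. Time passes only in rows, so rows that repeat a pose let the fingers close. It gives the time, the measured TCP pose, the force and the opening at its end, in the units of the state.
- manip.state(): the state, without advancing time (a new reading comes with each control period).
- manip.grab_frame(name): name is "scene" or "side" or "wrist"; returns the picture (384x512x3 uint8, blue, green, red); there is no depth.
- manip.get_calibration(name): a dict with "fx", "fy", "cx", "cy" (pixels), "k1" (the pictures are not rectified: a ray, as slopes to the right and down, at radius r is drawn at 1 + k1 r^2 times it, then the intrinsics apply), "T" (4x4, takes a point from camera to world coordinates). Camera axes: x right, y down, z forward; pixel columns grow to the right and rows downward; lengths in m; the calibration is good to about 2 mm. A picture is of the moment at which its call begins: read the wrist's pose just before it. get_calibration takes no time and is no camera call; for the wrist camera it gives the pose at the moment of the call.
- manip.job_done(): hands the job in, once; it reports no verdict.
Trained networks look in the newest picture that a camera, given by its name, has taken for a name from the list of things; names that differ only in an ending like _2 or _b are one class to them, and where a whole thing is asked for, a point or a joint stands for the part that bears it (a point fixed in the world has none). Each returns a list of dicts, best first, with "p" (0 to 1); they miss things now and then, are a little off and sometimes report something else, mostly with a low value. They report only what shows in the picture. A call takes as long as a camera call.
- manip.boxes_of(query, camera): "xyz" ([x, y, z] in m, in the coordinates of the camera as it stood for that picture, good to about 4 mm: the middle of the surface that is visible of it).
- manip.tip_of(query, camera): "xyz" ([x, y, z] in m, in the coordinates of the camera as it stood for that picture, good to about 4 mm: a listed point, or the origin of a listed thing).
The state is a dict: "time": time; "joint_pos": joint angles; "joint_vel": joint speeds; "joint_efforts": joint torques, N m; "tool_pos": TCP position; "tool_rot": TCP orientation; "contact_force": force on the tool from outside, world axes, zero at the start; "ft_torque": the same for the moment, N m; "gripper_width": opening from 0.0 (shut) to 1.0 (fully open).
Only numpy, scipy, OpenCV 4.12 (cv2) and the standard library are available. Lean on these libraries where they do the work, as an engineer would, in place of code of your own. Each camera call takes 0.05 s, during which the arm holds its last target. There are 200 camera calls.

## Working session

There is one attempt and no reset: what is moved stays moved. The work goes in short steps, Python scripts to look and compute and a tool call to move; the robot and the scene stay as the last step left them, time stands still between calls to the robot, and variables do not carry over. Pictures are saved under pics/ and viewed, about 8 in all and at most 12, crops included, and the job is handed in when it is done.

Besides the shell and the picture viewer there is one more tool, called after "Emit:" as a command line: name --argument value ..., lists and objects as JSON in quotes. play_rows: Moves the arm, as the interface text tells. Its arguments: {"type":"object","properties":{"increments":{"type":"array"}},"required":["increments"]}

```bash
mkdir -p pics
cat > h.py <<'E'
import numpy as np, cv2
from scipy.spatial.transform import Rotation as R
from plant import manip
def rot(q): return R.from_quat([q[1],q[2],q[3],q[0]])
def w(cam,q,f='tip',T=None):
    T=manip.get_calibration(cam)['T'] if T is None else T; T=np.array(T)
    r=getattr(manip,'tip_of' if f=='tip' else 'boxes_of')(q,cam)
    return [(round(d['p'],2),(T[:3,:3]@d['xyz']+T[:3,3]).round(4).tolist()) for d in r[:2]]
E
python3 - <<'E'
from h import *
s=manip.state();print(s['time'],s['tool_pos'],s['tool_rot'],s['contact_force'],s['gripper_width'])
print(rot(s['tool_rot']).as_matrix().round(3))
ims=[]
for c in ['scene','side']:
    ims.append(manip.grab_frame(c))
    for q in ['button_top','tab_top','stop_face','slide_base','scope','clamp_screw']: print(c,q,w(c,q))
cv2.imwrite('pics/a.png',cv2.resize(np.vstack(ims),(450,675)) if 0 else ims[0]);cv2.imwrite('pics/b.png',ims[1])
print(manip.state()['time'])
E
```

```text
0.0 [ 0.16533559 -0.60245114  0.40346568] [-1.01763807e-03  9.91047747e-01  1.33504033e-01 -1.70553262e-05] [-0.21996716 -0.97896615  0.24111343] 1.0012282305177211
[[ 0.964  0.265 -0.   ]
 [ 0.265 -0.964  0.002]
 [ 0.    -0.002 -1.   ]]
scene button_top [(0.54, [0.5036, -0.0005, 0.0577]), (0.53, [0.4907, -0.1744, 0.0011])]
scene tab_top [(0.79, [0.5056, -0.0246, 0.0755])]
scene stop_face [(0.87, [0.5248, 0.2814, 0.0457])]
scene slide_base [(0.93, [0.5118, 0.0993, -0.0034])]
scene scope [(0.64, [0.5245, 0.2495, 0.1733])]
scene clamp_screw [(0.83, [0.5487, 0.0486, 0.0591])]
side button_top [(0.63, [0.5033, 0.0002, 0.0553])]
side tab_top [(0.85, [0.4997, -0.0242, 0.0694])]
side stop_face [(0.89, [0.5223, 0.2874, 0.0406])]
side slide_base [(0.75, [0.508, 0.1031, -0.0017]), (0.2, [0.4896, -0.1778, -0.0022])]
side scope [(0.79, [0.5182, 0.2491, 0.1711])]
side clamp_screw [(0.65, [0.4904, -0.1758, 0.0012]), (0.56, [0.5428, 0.056, 0.0616])]
0.7
```

View pics/a.png

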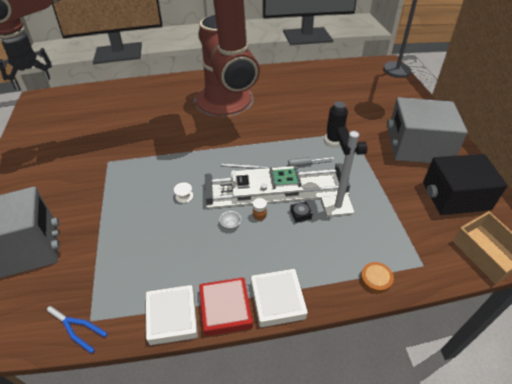

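View pics/b.png

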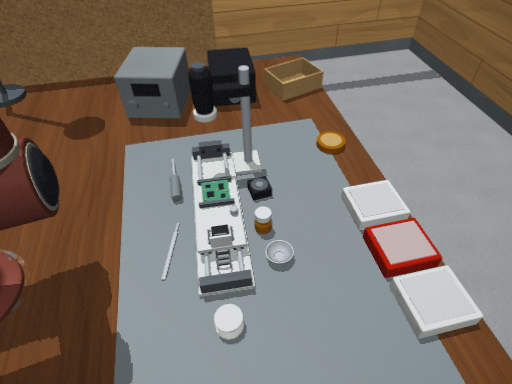

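The scene and side pictures agree. The black button on the carriage is at about scene px (243,181) and side px (220,232), and the microscope end is towards world +y. The networks put the button at (0.503, 0.000) with rail direction (0.067, 0.998), which gives about 0.12 m of travel left. The clamp-screw geometry fits this. I'll shut the fingers and go above the button.

Emit:
play_rows --increments '[{"offset":[28,-28,0],"twist":0,"grip":0},{"offset":[56,-57,0],"twist":0,"grip":0},{"offset":[84,-85,0],"twist":0,"grip":0},{"offset":[112,-113,0],"twist":0,"grip":0},{"offset":[140,-142,0],"twist":0,"grip":0}]'

```text
time: 1.12
tool_pos: [0.2633, -0.4272, 0.4047]
tool_rot: [0.0, 0.991, 0.133, 0.0]
contact_force: [0.3, 0.6, -0.1]
gripper_width: 0.295
```

Emit:
play_rows --increments '[{"offset":[28,-28,0],"twist":0,"grip":0},{"offset":[56,-57,0],"twist":0,"grip":0},{"offset":[84,-85,0],"twist":0,"grip":0},{"offset":[112,-113,0],"twist":0,"grip":0},{"offset":[140,-142,0],"twist":0,"grip":0}]'

```text
time: 1.53
tool_pos: [0.3606, -0.253, 0.405]
tool_rot: [0.0, 0.991, 0.133, 0.0]
contact_force: [0.4, 0.5, -0.8]
gripper_width: 0.001
```

Emit:
play_rows --increments '[{"offset":[28,-28,10],"twist":0,"grip":0},{"offset":[56,-57,20],"twist":0.1,"grip":0},{"offset":[84,-85,30],"twist":0.2,"grip":0},{"offset":[112,-113,40],"twist":0.3,"grip":0},{"offset":[140,-142,50],"twist":0.335,"grip":0}]'

```text
time: 1.95
tool_pos: [0.4552, -0.0844, 0.3564]
tool_rot: [0.0, 0.999, -0.036, 0.001]
contact_force: [0.4, -0.7, 0.9]
gripper_width: -0.0
```

Run:
```python
from h import *
T=np.array(manip.get_calibration('wrist')['T']);s=manip.state();print(s['tool_pos'],T.round(3))
cv2.imwrite('pics/c.png',manip.grab_frame('wrist'))
for q in ['button_top','tab_top','clamp_screw','stop_face','slide_base']: print(q,w('wrist',q,T=T))
```

```text
[ 0.45521962 -0.08441755  0.35644324] [[-0.07  -0.961 -0.267  0.523]
 [-0.998  0.068  0.018 -0.089]
 [ 0.001  0.267 -0.964  0.326]
 [ 0.     0.     0.     1.   ]]
button_top [(0.78, [0.509, -0.001, 0.0597]), (0.67, [0.5422, 0.0528, 0.0592])]
tab_top [(0.83, [0.5042, -0.0249, 0.0723])]
clamp_screw [(0.81, [0.5453, 0.0516, 0.0588]), (0.75, [0.5123, 0.1006, 0.0001])]
stop_face []
slide_base [(0.66, [0.511, 0.0957, -0.0019]), (0.34, [0.602, 0.0287, 0.0027])]
```

View pics/c.png

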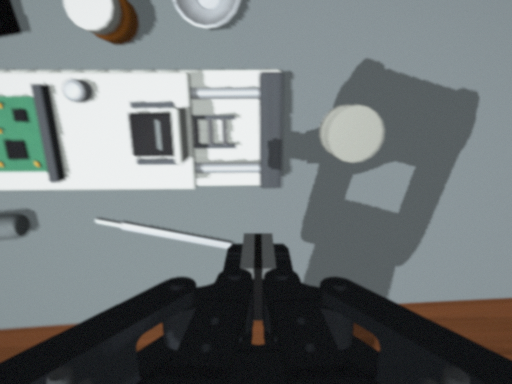

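Run:
```python
from h import *
c=manip.get_calibration('wrist');T=np.array(c['T']);k=c['k1'];print(k)
def px(u,v,z):
    d=np.array([(u-c['cx'])/c['fx'],(v-c['cy'])/c['fy']]);p=d.copy()
    for _ in range(20): p=d/(1+k*(p@p))
    r=T[:3,:3]@[p[0],p[1],1];return (T[:3,3]+r*(z-T[2,3])/r[2]).round(4)
for n,u,v,z in [('btn',153,134,.056),('tabmid',183,134,.074),('topL',20,71,.044),('topR',185,71,.044),('botL',20,190,.044),('botR',185,188,.044)]: print(n,px(u,v,z))
im=cv2.imread('pics/c.png')[60:200,100:300]; cv2.imwrite('pics/d.png',cv2.resize(im,None,fx=4,fy=4,interpolation=cv2.INTER_CUBIC))
```

```text
0.023245684844287913
btn [ 0.5055 -0.003   0.056 ]
tabmid [ 0.5052 -0.032   0.074 ]
topL [0.5615 0.1002 0.044 ]
topR [ 0.5537 -0.0333  0.044 ]
botL [0.4629 0.1271 0.044 ]
botR [ 0.455  -0.0205  0.044 ]
```

View pics/d.png

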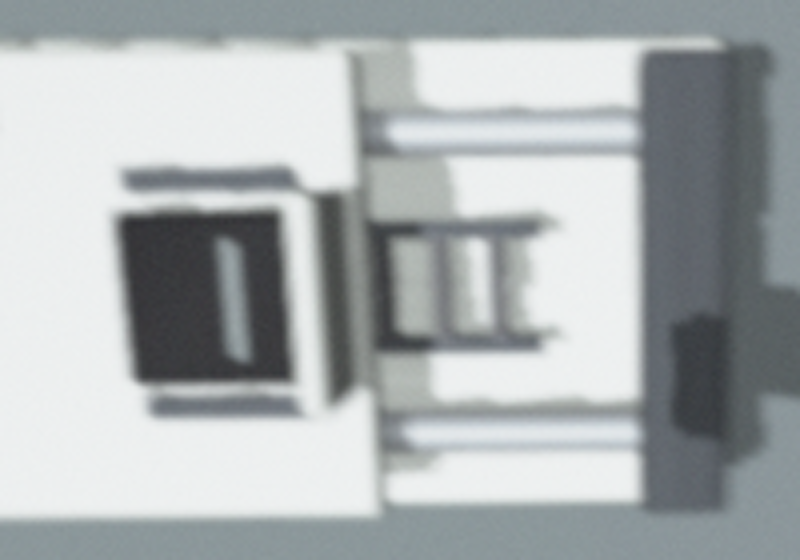

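The wrist picture shows the black cap centred near px (153,134), with the white tab behind it at cols 171-180 and the deck edges level with the image. This gives the button at about (0.505, -0.001) and a rail slope of about 0.06, so the tool yaw is right. Next I'll move over it and descend to about 10 mm above.

Emit:
play_rows --increments '[{"offset":[15,-29,10],"twist":0,"grip":0},{"offset":[30,-58,30],"twist":0,"grip":0},{"offset":[44,-86,55],"twist":0,"grip":0},{"offset":[44,-86,85],"twist":0,"grip":0},{"offset":[44,-86,110],"twist":0,"grip":0}]'

```text
time: 2.67
tool_pos: [0.5049, -0.0037, 0.2456]
tool_rot: [0.0, 0.999, -0.034, 0.001]
contact_force: [-1.3, -1.2, -0.3]
gripper_width: 0.002
```

Run:
```python
from h import *
s=manip.state();print(s['tool_pos'],s['contact_force'])
a=manip.grab_frame('wrist');b=manip.grab_frame('side')
b=cv2.resize(b[190:300,160:280],(480,440),interpolation=cv2.INTER_CUBIC)
cv2.imwrite('pics/e.png',np.hstack([cv2.resize(a[80:384,150:420],(320,360)),b[:360]]))
```

```text
[ 0.50488637 -0.00373373  0.24559012] [-1.25438421 -1.15391799 -0.32407389]
```

View pics/e.png

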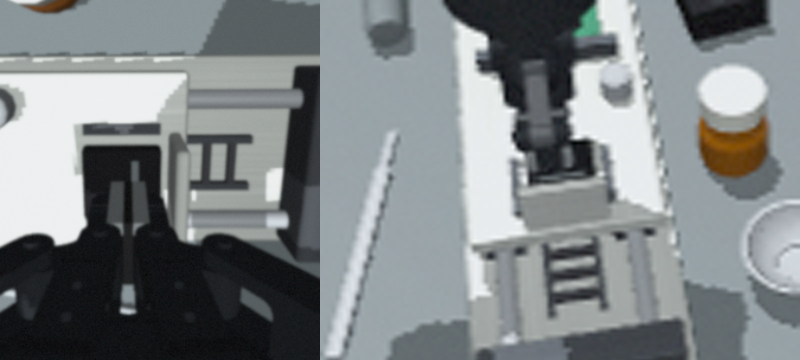

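The fingertips hang centred over the black button, clear of the tab. Now I'll press in steps and watch the force.

Emit:
play_rows --increments '[{"offset":[0,-1,8],"twist":0,"grip":0},{"offset":[0,-1,14],"twist":0,"grip":0},{"offset":[0,-1,18],"twist":0,"grip":0},{"offset":[0,-1,21],"twist":0,"grip":0},{"offset":[0,-1,21],"twist":0,"grip":0}]'

```text
time: 3.18
tool_pos: [0.5052, -0.0029, 0.2265]
tool_rot: [0.001, 0.999, -0.034, 0.001]
contact_force: [-0.7, -1.7, 4.1]
gripper_width: -0.001
```

Emit:
play_rows --increments '[{"offset":[0,0,1],"twist":0,"grip":0},{"offset":[0,0,2],"twist":0,"grip":0},{"offset":[0,0,3],"twist":0,"grip":0},{"offset":[0,0,3],"twist":0,"grip":0}]'

```text
time: 3.52
tool_pos: [0.5052, -0.0024, 0.2231]
tool_rot: [0.0, 0.999, -0.034, 0.001]
contact_force: [1.7, -2.7, 5.6]
gripper_width: 0.004
```

Emit:
play_rows --increments '[{"offset":[0,0,1],"twist":0,"grip":0},{"offset":[0,0,2],"twist":0,"grip":0},{"offset":[0,0,2],"twist":0,"grip":0}]'

```text
time: 3.77
tool_pos: [0.5054, -0.0024, 0.2223]
tool_rot: [0.0, 0.999, -0.033, 0.001]
contact_force: [-2.1, -1.2, 13.2]
gripper_width: -0.002
```

Emit:
play_rows --increments '[{"offset":[0,0,0.8],"twist":0,"grip":0},{"offset":[0,0,0.8],"twist":0,"grip":0},{"offset":[0,-2,0.8],"twist":0,"grip":0},{"offset":[0,-4,0.8],"twist":0,"grip":0},{"offset":[0,-6,0.8],"twist":0,"grip":0}]'

```text
time: 4.18
tool_pos: [0.5059, 0.0036, 0.2222]
tool_rot: [0.0, 0.999, -0.033, 0.001]
contact_force: [-4.7, -2.6, 18.0]
gripper_width: -0.002
```

Run:
```python
from h import *
for c in ['scene','side']:
    manip.grab_frame(c); print(c,[(q,w(c,q)[:1]) for q in ['tab_top','clamp_screw']])
```

```text
scene [('tab_top', [(0.75, [0.5055, -0.0182, 0.0741])]), ('clamp_screw', [(0.85, [0.5478, 0.0598, 0.0622])])]
side [('tab_top', [(0.72, [0.5, -0.0176, 0.0738])]), ('clamp_screw', [(0.6, [0.5417, 0.0619, 0.0605])])]
```

The tab moved about 6.5 mm and the tool 6 mm, so the carriage is following. The side force on the tool is -x, so I'll trim slightly that way as I continue.

Emit:
play_rows --increments '[{"offset":[-0.4,-5,0],"twist":0,"grip":0},{"offset":[-0.6,-10,0],"twist":0,"grip":0},{"offset":[-0.8,-15,0],"twist":0,"grip":0},{"offset":[-0.9,-20,0],"twist":0,"grip":0},{"offset":[-1,-25,0],"twist":0,"grip":0}]'

```text
time: 4.9
tool_pos: [0.507, 0.0288, 0.2223]
tool_rot: [0.0, 0.999, -0.033, 0.002]
contact_force: [-1.0, -1.7, 14.0]
gripper_width: 0.003
```

Emit:
play_rows --increments '[{"offset":[0,-5,0],"twist":0,"grip":0},{"offset":[-0.1,-10,0],"twist":0,"grip":0},{"offset":[-0.2,-15,0],"twist":0,"grip":0},{"offset":[-0.2,-20,0],"twist":0,"grip":0},{"offset":[-0.3,-25,0],"twist":0,"grip":0}]'

```text
time: 5.32
tool_pos: [0.5084, 0.0538, 0.2223]
tool_rot: [0.0, 0.999, -0.033, 0.002]
contact_force: [-1.2, -2.9, 13.4]
gripper_width: -0.004
```

Run:
```python
from h import *
for c in ['scene','side']:
    manip.grab_frame(c); print(c,[(q,w(c,q)[:1]) for q in ['tab_top','clamp_screw']])
s=manip.state();print(s['tool_pos'],s['contact_force'])
```

```text
scene [('tab_top', [(0.73, [0.5113, 0.0326, 0.0738])]), ('clamp_screw', [(0.91, [0.55, 0.1085, 0.0613])])]
side [('tab_top', [(0.74, [0.5019, 0.0311, 0.0673])]), ('clamp_screw', [(0.61, [0.5441, 0.114, 0.0582])])]
[0.50844258 0.05428828 0.22229278] [-0.76924576  2.49747462 13.46294707]
```

Emit:
play_rows --increments '[{"offset":[0,-5,0.4],"twist":0,"grip":0},{"offset":[-0.1,-10,0.4],"twist":0,"grip":0},{"offset":[-0.2,-15,0.5],"twist":0,"grip":0},{"offset":[-0.2,-20,0.5],"twist":0,"grip":0},{"offset":[-0.3,-25,0.5],"twist":0,"grip":0}]'

```text
time: 6.03
tool_pos: [0.51, 0.0789, 0.2223]
tool_rot: [0.0, 0.999, -0.033, 0.002]
contact_force: [-2.2, -2.0, 16.0]
gripper_width: 0.002
```

Emit:
play_rows --increments '[{"offset":[0,-5,0.1],"twist":0,"grip":0},{"offset":[-0.1,-10,0.2],"twist":0,"grip":0},{"offset":[-0.2,-15,0.2],"twist":0,"grip":0},{"offset":[-0.2,-20,0.2],"twist":0,"grip":0},{"offset":[-0.3,-25,0.2],"twist":0,"grip":0}]'

```text
time: 6.45
tool_pos: [0.5115, 0.104, 0.2223]
tool_rot: [-0.0, 0.999, -0.033, 0.003]
contact_force: [-2.0, -1.8, 16.6]
gripper_width: 0.002
```

Emit:
play_rows --increments '[{"offset":[0,-2,0],"twist":0,"grip":0},{"offset":[0,-4,0],"twist":0,"grip":0},{"offset":[0,-6,0],"twist":0,"grip":0},{"offset":[0,-8,0],"twist":0,"grip":0}]'

```text
time: 6.78
tool_pos: [0.512, 0.1119, 0.2223]
tool_rot: [-0.0, 0.999, -0.033, 0.003]
contact_force: [-1.1, -2.5, 17.7]
gripper_width: -0.001
```

Emit:
play_rows --increments '[{"offset":[0,-1,0],"twist":0,"grip":0},{"offset":[0,-2,0],"twist":0,"grip":0},{"offset":[0,-3,0],"twist":0,"grip":0},{"offset":[0,-4,0],"twist":0,"grip":0}]'

```text
time: 7.12
tool_pos: [0.5122, 0.1159, 0.2223]
tool_rot: [-0.0, 0.999, -0.033, 0.002]
contact_force: [-2.7, -1.4, 16.3]
gripper_width: -0.001
```

Emit:
play_rows --increments '[{"offset":[0,-1,0],"twist":0,"grip":0},{"offset":[0,-2,0],"twist":0,"grip":0},{"offset":[0,-3,0],"twist":0,"grip":0}]'

```text
time: 7.37
tool_pos: [0.5124, 0.1182, 0.2223]
tool_rot: [0.001, 0.999, -0.033, 0.002]
contact_force: [-2.3, -8.9, 16.4]
gripper_width: 0.001
```

Emit:
play_rows --increments '[{"offset":[0,-1,0],"twist":0,"grip":0},{"offset":[0,-2,0],"twist":0,"grip":0},{"offset":[0,-3,0],"twist":0,"grip":0}]'

```text
time: 7.62
tool_pos: [0.5127, 0.1202, 0.2222]
tool_rot: [0.003, 0.999, -0.033, 0.002]
contact_force: [-2.0, -12.2, 17.0]
gripper_width: -0.001
```

Run:
```python
from h import *
for c in ['scene','side']:
    im=manip.grab_frame(c); print(c,[(q,w(c,q)[:1]) for q in ['tab_top','clamp_screw','stop_face']])
s=manip.state();print(s['time'],s['tool_pos'],s['contact_force'])
```

```text
scene [('tab_top', [(0.69, [0.5139, 0.0977, 0.075])]), ('clamp_screw', [(0.72, [0.5549, 0.1699, 0.0623])]), ('stop_face', [(0.25, [0.5123, 0.1192, 0.0485])])]
side [('tab_top', [(0.67, [0.522, 0.2889, 0.04])]), ('clamp_screw', [(0.96, [0.5456, 0.1753, 0.0606])]), ('stop_face', [(0.73, [0.5221, 0.2928, 0.0402])])]
8.0167 [0.51276815 0.12024326 0.22225739] [ -2.3424154  -10.37468808  17.33467298]
```

Forward force rose to 10-12 N at tool y of about 0.118, which fits the end stop. I'll check the picture for a gap.

Run:
```python
from h import *
a=manip.grab_frame('side');b=manip.grab_frame('scene')
cv2.imwrite('pics/f.png',np.hstack([cv2.resize(a[135:235,175:275],(400,400),interpolation=cv2.INTER_CUBIC),cv2.resize(b[140:220,270:370],(400,320),interpolation=cv2.INTER_CUBIC).__class__(0) if 0 else cv2.resize(b[140:240,265:365],(400,400),interpolation=cv2.INTER_CUBIC)]))
```

```text
(no output)
```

View pics/f.png

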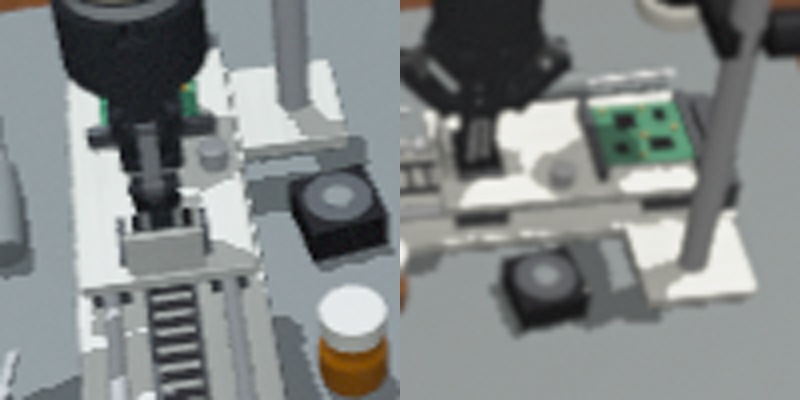

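Emit:
play_rows --increments '[{"offset":[0,-1,0.5],"twist":0,"grip":0},{"offset":[0,-2,0.5],"twist":0,"grip":0},{"offset":[0,-3,0.5],"twist":0,"grip":0},{"offset":[0,-3,0.5],"twist":0,"grip":0}]'

```text
time: 8.45
tool_pos: [0.5132, 0.123, 0.2222]
tool_rot: [0.003, 0.999, -0.033, 0.003]
contact_force: [-2.5, -12.6, 19.2]
gripper_width: -0.001
```

Run:
```python
from h import *
s=manip.state();print(s['time'],s['tool_pos'],s['tool_rot'],s['contact_force'])
```

```text
8.45 [0.51323268 0.12304553 0.22223817] [ 0.00305576  0.99944621 -0.0330229   0.00272366] [ -2.46109706 -12.6205167   19.22410463]
```

The horizontal force saturated at 12.6 N, far above the 2-4 N drag. The tip is now slipping on the cap, so the carriage is firmly on the stop. I'll lift straight up.

Emit:
play_rows --increments '[{"offset":[0,0,-5],"twist":0,"grip":0},{"offset":[0,0,-12],"twist":0,"grip":0},{"offset":[0,0,-25],"twist":0,"grip":0},{"offset":[0,0,-45],"twist":0,"grip":0},{"offset":[0,0,-70],"twist":0,"grip":0}]'

```text
time: 8.87
tool_pos: [0.5095, 0.1248, 0.2864]
tool_rot: [-0.0, 0.999, -0.033, -0.003]
contact_force: [0.5, -0.1, -0.7]
gripper_width: -0.0
```

Emit:
play_rows --increments '[{"offset":[0,30,-10],"twist":0,"grip":0},{"offset":[0,65,-20],"twist":0,"grip":0},{"offset":[0,100,-20],"twist":0,"grip":0},{"offset":[0,140,-20],"twist":0,"grip":0},{"offset":[0,175,-20],"twist":0,"grip":0}]'

```text
time: 9.28
tool_pos: [0.4984, -0.0511, 0.3081]
tool_rot: [-0.001, 0.999, -0.033, -0.001]
contact_force: [0.8, -0.5, -0.8]
gripper_width: -0.001
```

Emit:
play_rows --increments '[{"offset":[-30,20,0],"twist":0,"grip":0},{"offset":[-60,40,0],"twist":0,"grip":0},{"offset":[-60,40,0],"twist":0,"grip":0}]'

```text
time: 9.53
tool_pos: [0.4328, -0.0871, 0.3059]
tool_rot: [-0.001, 0.999, -0.035, -0.003]
contact_force: [0.2, -0.2, -0.7]
gripper_width: -0.003
```

Run:
```python
from h import *
s=manip.state();print(s['time'],s['tool_pos'],s['contact_force'])
ims=[]
for c in ['scene','side']:
    ims.append(manip.grab_frame(c)); print(c,[(q,w(c,q)[:1]) for q in ['tab_top','button_top','clamp_screw','slide_base']])
a,b=ims[1],ims[0]
cv2.imwrite('pics/g.png',np.hstack([cv2.resize(a[125:265,160:300],(400,400),interpolation=cv2.INTER_CUBIC),cv2.resize(b[130:240,240:350],(400,400),interpolation=cv2.INTER_CUBIC)]))
```

```text
9.5333 [ 0.43283006 -0.08708285  0.30592887] [ 0.15777304 -0.24869661 -0.70730859]
scene [('tab_top', [(0.64, [0.515, 0.0981, 0.0741])]), ('button_top', [(0.55, [0.5113, 0.1166, 0.0564])]), ('clamp_screw', [(0.75, [0.5532, 0.1713, 0.0622])]), ('slide_base', [(0.8, [0.5123, 0.1003, -0.0003])])]
side [('tab_top', [(0.67, [0.5082, 0.0938, 0.0685])]), ('button_top', [(0.69, [0.5127, 0.1195, 0.0553])]), ('clamp_screw', [(0.84, [0.5503, 0.1745, 0.0625])]), ('slide_base', [(0.75, [0.5099, 0.1002, -0.0034])])]
```

View pics/g.png

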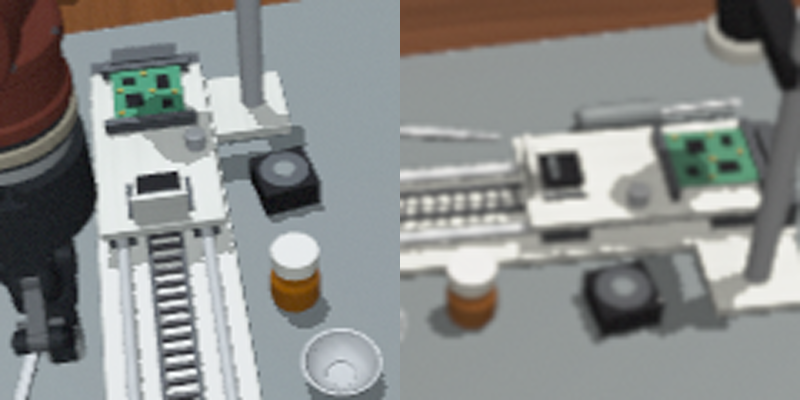

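The carriage's leading edge is at the dark end stop in both views, at the top of the left crop and the right edge of the right crop. The button is back up at z of about 0.056, and the fan, jar and dish are where they were. I'll hand it in.

```bash
python3 -c "
from h import *
print(manip.job_done())"
```

```text
the job is handed in; nothing more can be done
None
```

The carriage is home against the end stop at the microscope end, its button is back up, and I handed the job in at about 10 s of the 38 s allowed.

**What I did:** With the gripper shut, I pressed the button fully down (tip about 49 mm above the bench, 13–19 N). I pushed the carriage about 0.12 m along the rail by friction on the cap, and the tip height stayed at fully down throughout. At the end the forward force rose from about 2 N to a steady 12.6 N, so the carriage was hard against the stop. I then lifted straight up and moved away towards the robot.

**Last checks:**
- **Button:** it measured 55–56 mm above the bench, which is up and locked.
- **Carriage:** the pictures show it at the stop. Measured button y was 0.117 and 0.120, against about 0.121 expected. The 1–4 mm difference is within the networks' error, and the force reading supports the stop having been reached.
- **Clearance:** the tool is clear, with contact force below 1 N.
- **Things around the slide:** the fan, jar and dish were where they had been. I did not check the tweezers, screwdriver and reel separately, but nothing I saw suggests they were touched.
- **Lock:** I did not pull back on the carriage to test it.

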